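# Bring the beaker under the ratchet-stand probe

## Task

On the white-board stand, pull the probe's ratchet rail gently straight up by its black T-handle as far as it will go, until you feel the end stop, and let go so that it hangs on its pawl. Then push the sliding carriage with the beaker fully home against its stop, under the probe. Finally press the pawl's tab down gently onto its rubber buffer and keep it there until the probe has sunk all the way down into the beaker, then let the tab spring back; do not force any of the stops, do not let the probe and beaker touch, and leave the other glassware alone.

Things in the scene. Friction and masses are not known exactly. Their poses are not given: they have to be found in the camera images.
- stand: White-painted board, 245 x 320 x 15 mm, fixed to the bench. Its origin is on the bench under the rail's axis; z up. Its y axis points from the rail to the probe and beaker side, its -y side has the pawl's tab, and its -x side faces the robot. The board reaches x -170 to +75 mm and y -165 to +155 mm from the origin.
- column: Aluminium channel that guides the rail, 34 mm in x, y -48 to +20 mm, its top 140 mm above the bench; origin on the board's top at the rail's axis. Hidden inside it is an end stop for the rail, clamped by hand so that the rail's travel ends somewhere between 63 and 70 mm; it cannot be seen and must be felt. It may be loaded with up to 25 N.
- knob (a point): Centre of the black T-handle on top of the rail: a bar 60 mm along the stand's x, 14 mm along y, 20 mm high, 212 mm above the bench when the rail is down. Below the bar come 14 mm of neck, 10 mm thick, then the rail, 16 mm square; the arm, 12 mm wide and 12 mm high, which runs along the stand's y to the probe, has its top 31 mm below the bar. Moves with the rail.
- rail (a joint): Height of the steel rail with teeth, in m: 0 fully down, growing upward. Rail, arm and probe weigh about 0.35 to 0.5 kg. The pawl catches it at 11, 23, 35, 47 and 59 mm, once raised some 4 mm beyond; going up takes about 5 to 15 N, with a click at each tooth. Let go, it drops back by less than one tooth onto the pawl. With the pawl held off it sinks by itself, damped, at some 30 to 70 mm/s.
- probe_tip (a point): Lower tip of the clear probe, 12 mm in diameter, upright, 100 mm along the stand's y from the rail; 46 mm above the bench when the rail is down. Its black cap reaches 142 mm above the tip. Moves with the rail.
- tab (a point): Centre of the top face of the pawl's flat black tab, 32 x 32 x 6 mm, 116 mm along the stand's -y from the rail and 87 mm above the bench at rest. Pressing it straight down tips the pawl's nose out of the teeth.
- pawl (a joint): Tilt of the sprung pawl in rad: 0 in the teeth, growing as the tab (82 mm from the pivot) goes down. The nose is clear of the teeth from about 0.17 (tab 14 mm down) and the tab meets the rubber buffer at about 0.21 (17 mm down). Pressing takes 2 to 6 N up to the buffer. It springs back when let go.
- buffer: Upright post, 18 mm in diameter, with a rubber top, under the tab; origin at its foot on the board. It may be loaded with up to 15 N.
- shuttle (a joint): Travel of the carriage that bears the beaker, in m, along the stand's +x (away from the robot): 0 farthest out, 0.085 home under the probe against the stop. Slides with about 3 N of friction and stays where it is left.
- push_plate (a point): Middle of the robot-side face of the carriage's white upright plate: 50 mm wide in y, 8 mm thick, from 27 to 75 mm above the bench, this point 51 mm above it. Its beaker's axis lies 72 mm along the stand's +x from this point. Moves with the carriage.
- endstop: Dark steel block at the far end of the carriage's track; origin on the board's top at the rail's axis. It may be loaded with up to 20 N.
- beaker_mid (a point): Centre of the glass beaker, 60 mm in diameter, 60 mm high, wall 2.5 mm, floor 4 mm, held fast on the carriage by four low lips, with its rim 87 mm above the bench. This point is on its axis, half-way up.
- beaker: The same beaker; origin at the centre of its underside.
- reagent: Amber bottle, 60 mm in diameter, 150 mm high, a bystander; origin at the centre of its underside.
- flask: Conical glass flask, 74 mm across the foot, 110 mm high, a bystander; origin at the centre of its underside.
- dropper: Small amber bottle, 40 mm in diameter, 85 mm high, a bystander; origin at the centre of its underside.

How it is judged:
On the way, in this order (a step that is already met when the one before it is completed fails the run):
1. the rail has been pulled up against its hidden end stop (contact force between column and rail above 2 N and value of joint rail above 0.059 m), for 0.04 s.
2. the rail hangs on its pawl at the 59 mm notch, let go (value of joint rail above 0.055 m and contact force between each of the fingers, the arm and rail below 0.3 N), for 0.3 s.
3. the carriage is home (within 2.5 mm) under the raised probe (value of joint shuttle above 0.0825 m and value of joint rail above 0.055 m and horizontal distance between probe_tip and beaker_mid below 0.01 m), for 0.2 s.
At the end, for the whole second after the job is handed in: The rail is fully down (within 4 mm) with the probe inside the beaker (axes within 10 mm), the carriage is home within 2.5 mm, and the pawl has sprung back into the teeth (below 0.05 rad) (value of joint rail below 0.004 m and value of joint pawl below 0.05 rad and value of joint shuttle above 0.0825 m and horizontal distance between probe_tip and beaker_mid below 0.01 m); the robot touches nothing.
It fails at once if the rail's end stop is loaded with more than 25 N (contact force between column and rail above 25 N).
It fails at once if the carriage's stop is loaded with more than 20 N (contact force between endstop and shuttle above 20 N).
It fails at once if the tab's rubber buffer is loaded with more than 15 N (contact force between buffer and pawl above 15 N).
It fails at once if the probe touches the beaker (contact force between rail and beaker above 0.5 N).
It fails at once if a bystander is moved more than 30 mm (distance of any of reagent, flask, dropper from where it was at the start of the episode above 0.03 m).
It also fails if it takes over 72 s, if anything falls off the work surface, if the arm or the gripper's body presses on something with over 40 N, if the wrist force passes 120 N, or if a joint passes its speed limit or range.

## Robot

A 7-joint arm with a two-finger parallel gripper is mounted at the origin on the work surface. World frame = base frame: x ahead of the robot, y to its left, z up, the work surface at z = 0. Lengths are in m, angles in rad, forces in N, time in s.
With the tool pointing down it reaches from about 0.425 to 0.975 m from the base axis. Payload 16.7 kg.
Tool frame: the origin (TCP) lies at the very end of the fingers, on their centre line; the grasp point (between the pads) lies 19 mm behind it (env.pinch_z is the distance from the TCP to the grasp point, in m); x points along the fingers, y is the direction in which the jaws open and shut, and the axes are right-handed (so a half turn about x gives the same grasp; the last joint's range is limited). The gripper opens to 85 mm and grips with 20 to 120 N. Pads are 22 mm wide; open, the fingers measure 114 mm over their backs; the gripper's body (76 mm by 85 mm) begins 54 mm behind the grasp point. The pads swing forward as they close: fully open they stand 13 mm farther back than shut.
Start: joints at [1.081, 0.426, 0.074, 1.606, -0.034, 1.111, -0.067], TCP at [0.225, -0.636, 0.231] pointing down, gripper open.
Joint ranges: [-2.85, 2.85], [-0.5, 2.14], [-1.23, 1.37], [0.21, 2.46], [-1.02, 4.16], [0.16, 2.05], [-2.73, 2.73]. Speed limits (rad/s): [1.89, 1.89, 2.39, 2.39, 3.01, 3.01, 3.01].

## Interface

Orientations are given as a unit quaternion [x, y, z, w].
In Python, from plant import telemetry, cams, env gives the robot as it stands.
- The arm moves only by the tool servo_tool, never from a script. Its argument "steps" is a list of rows, each a list of 5 numbers: the shift along the tool's x, y, z in cm, then the turn about the tool's x in degrees, then the opening in per cent of the stroke, from 0 (shut) to 100 (fully open). In form: [[dx, dy, dz, twist, fingers], ...]. A call has 1 to 20 rows; each row is the pose to reach, as a shift and turn from the pose commanded when the call began, along the tool's axes at that moment; what a row does not reach only later rows make up. A row lasts 1/12 s, in which the tool goes at most 41.7 mm and 7.16 degrees, less where a joint would pass 70% of its speed; a pose out of reach is approached as far as the arm can. A call with a gripper value outside its range is refused whole. The fingers move at their own pace and stop on an object; "newtons" is the grip in N (left out, the last holds). Time passes only in rows, so rows that repeat a pose let the fingers close. It gives the time, the measured TCP pose, the force and the opening at its end, in the units of the state.
- telemetry.get_state(): the state, without advancing time (a new reading comes with each control period).
- cams.camera(name): name is "scene" or "top"; returns a dict with "pixels" (384x512x3 uint8, blue, green, red), "depth" (384x512 float32, m along the optical axis (not along the pixel's ray), 0 where there is no reading), "vfov" (degrees; the focal length in pixels is half the picture's height over the tangent of half this angle, whatever the lens; pixels are square), "cx", "cy" (the principal point, pixels), "dist" ([k1, k2, p1, p2, k3] as OpenCV has them; the pictures are not rectified), "R" (3x3) and "t" (3): a world point X has camera coordinates R X + t. Camera axes: x right, y down, z forward; pixel columns grow to the right and rows downward; lengths in m; the calibration is good to about 2 mm. A picture is of the moment at which its call begins.
- env.job_done(): hands the job in, once; it reports no verdict.
The state is a dict: "time_s": time; "joint_pos": joint angles; "qvel": joint speeds; "tau": joint torques, N m; "tool_pos": TCP position; "orientation": TCP orientation; "wrist_force": force on the tool from outside, world axes, zero at the start; "ft_torque": the same for the moment, N m; "opening": finger opening in m.
Only numpy, scipy, OpenCV 4.12 (cv2) and the standard library are available. Lean on these libraries where they do the work, as an engineer would, in place of code of your own. Each camera call takes 0.05 s, during which the arm holds its last target.

## Working session

There is one attempt and no reset: what is moved stays moved. The work goes in short steps, Python scripts to look and compute and a tool call to move; the robot and the scene stay as the last step left them, time stands still between calls to the robot, and variables do not carry over. Pictures are saved under pics/ and viewed, and the job is handed in when it is done.

Besides the shell and the picture viewer there is one more tool, called after ">>>" by a JSON object that holds its "method" and its "body", one argument or row to a line. servo_tool: Moves the arm, as the interface text tells. Its arguments: {"type":"object","properties":{"steps":{"type":"array","items":{"type":"array","items":{"type":"number"}}},"newtons":{"type":"number"}},"required":["steps"]}

```bash
mkdir -p pics; ls; python3 - <<'E'
from plant import telemetry, cams, env
import cv2,numpy as np
print(telemetry.get_state(), env.pinch_z)
for n in("scene","top"):
    c=cams.camera(n); cv2.imwrite(f"pics/{n}0.png",c["pixels"]); np.savez(f"{n}0.npz",**c)
    print(n,c["vfov"],c["cx"],c["cy"],c["dist"],c["R"],c["t"])
E
```

```text
pics
{'time_s': 0.0, 'joint_pos': array([ 1.08144842,  0.42673187,  0.07390938,  1.60663088, -0.034119  ,
        1.11084231, -0.06712357]), 'qvel': array([ 0.00084147, -0.00046735, -0.00027781,  0.00057306, -0.00090597,
       -0.00060856,  0.00151156]), 'tau': array([ 7.77566565e-04, -9.49832010e+01,  3.76150757e+00, -4.63516653e+01,
        1.93617458e-02,  1.00183798e-02,  3.00947512e-06]), 'tool_pos': array([ 0.22480318, -0.63600514,  0.23060192]), 'orientation': array([-0.69681186, -0.11999888,  0.69704742, -0.11907303]), 'wrist_force': array([0.07905844, 0.09446905, 1.03416193]), 'ft_torque': array([-0.00894446,  0.00812718,  0.0048046 ]), 'opening': 0.08539275457122279} 0.0187
scene 50.122944910477564 254.98871210931657 188.90872354784247 [-0.08808391  0.          0.          0.          0.        ] [[ 0.12651215  0.99195295  0.00490057]
 [ 0.5664648  -0.06818876 -0.82125996]
 [-0.81431708  0.10667536 -0.57053314]] [-0.07086364 -0.18639559  1.51992145]
top 42.93221564400426 256.52556396780255 187.9368576986484 [0.00392212 0.         0.         0.         0.        ] [[ 0.01455245 -0.99976281 -0.01620333]
 [-0.9945853  -0.01280562 -0.10313144]
 [ 0.10289949  0.01761641 -0.99453575]] [0.01377483 0.60186905 1.52566311]
```

View pics/scene0.png

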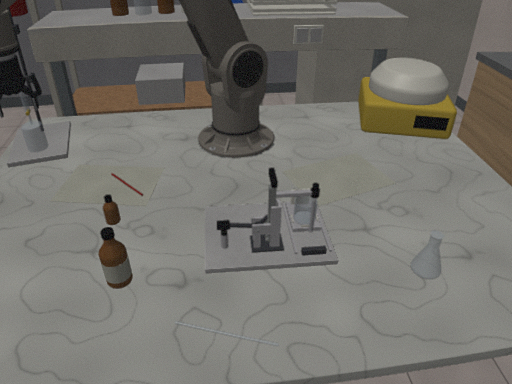

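View pics/top0.png

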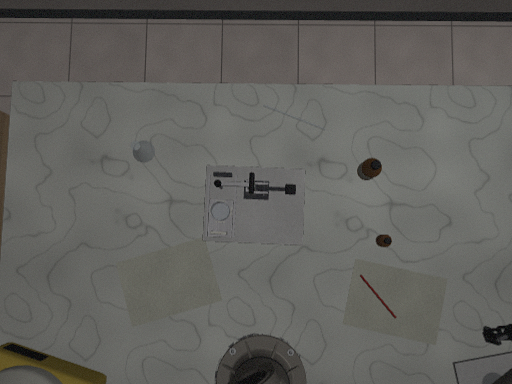

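```bash
cat > h.py <<'E'
import cv2,numpy as np
def load(n): return dict(np.load(n))
def K(c):
    f=384/2/np.tan(np.radians(float(c["vfov"]))/2); return np.array([[f,0,c["cx"]],[0,f,c["cy"]],[0,0,1.]])
def ray(c,u,v):
    p=cv2.undistortPoints(np.array([[[u,v]]],float),K(c),c["dist"])[0,0]
    d=c["R"].T@np.array([p[0],p[1],1]); o=-c["R"].T@c["t"]; return o,d
def at_z(c,u,v,z):
    o,d=ray(c,u,v); return o+d*(z-o[2])/d[2]
def proj(c,X):
    r,_=cv2.Rodrigues(c["R"]); return cv2.projectPoints(np.array(X,float).reshape(-1,3),r,c["t"],K(c),c["dist"])[0][:,0]
def cloud(c):
    v,u=np.mgrid[0:384,0:512]; uv=np.stack([u,v],-1).reshape(-1,1,2).astype(float)
    p=cv2.undistortPoints(uv,K(c),c["dist"])[:,0]; z=c["depth"].reshape(-1,1)
    P=np.c_[p*z,z]; W=(P-c["t"])@c["R"]; W[z[:,0]==0]=np.nan
    return W.reshape(384,512,3)
E
python3 - <<'E'
from h import *
for n,(x0,y0,x1,y1) in dict(top0=(190,155,320,255),scene0=(195,155,345,275)).items():
    c=load(n+".npz"); cv2.imwrite(f"pics/{n}c.png",cv2.resize(c["pixels"][y0:y1,x0:x1],None,fx=6 if n=="top0" else 5,fy=6 if n=="top0" else 5,interpolation=cv2.INTER_CUBIC))
c=load("top0.npz");W=cloud(c)
g=W[165:245,195:315]
for lo,hi in((.205,.24),(.17,.2),(.08,.095),(.13,.145)):
    m=(W[...,2]>lo)&(W[...,2]<hi); m[:160]=0;m[250:]=0;m[:,:195]=0;m[:,315:]=0
    v,u=np.nonzero(m); print(lo,hi,m.sum(), W[m].min(0) if m.any() else'',W[m].max(0) if m.any() else '',np.median(W[m],0))
# board: points z 10..20mm
m=(W[...,2]>.009)&(W[...,2]<.021);m[:155]=0;m[255:]=0;m[:,:190]=0;m[:,320:]=0
r=cv2.minAreaRect(W[m][:,:2].astype(np.float32)*1000); print(r)
for u,v in((371,168),(384,240),(143,151)): print(W[v,u])
E
```

```text
0.205 0.24 106 [0.57047528 0.02635297 0.21090016] [0.62720313 0.04041975 0.22916917] [0.5985036  0.03416122 0.22192704]
0.17 0.2 121 [0.59067482 0.0265285  0.17019531] [0.61168717 0.14292304 0.19367195] [0.60013825 0.09674253 0.17461985]
0.08 0.095 310 [ 0.4590348  -0.09756147  0.08012512] [0.61448942 0.16608124 0.09498222] [ 0.59346294 -0.02496714  0.08683353]
0.13 0.145 19 [0.58368358 0.04520248 0.13623431] [0.61419472 0.05419299 0.14373741] [0.58994138 0.04871901 0.1395715 ]
((550.1342163085938, 31.618057250976562), (316.65728759765625, 405.65814208984375), 0.7895687222480774)
[ 0.65767324 -0.32364748  0.11628065]
[ 0.4424247  -0.36722683  0.08640987]
[0.71167468 0.38277813 0.0593349 ]
```

View pics/top0c.png

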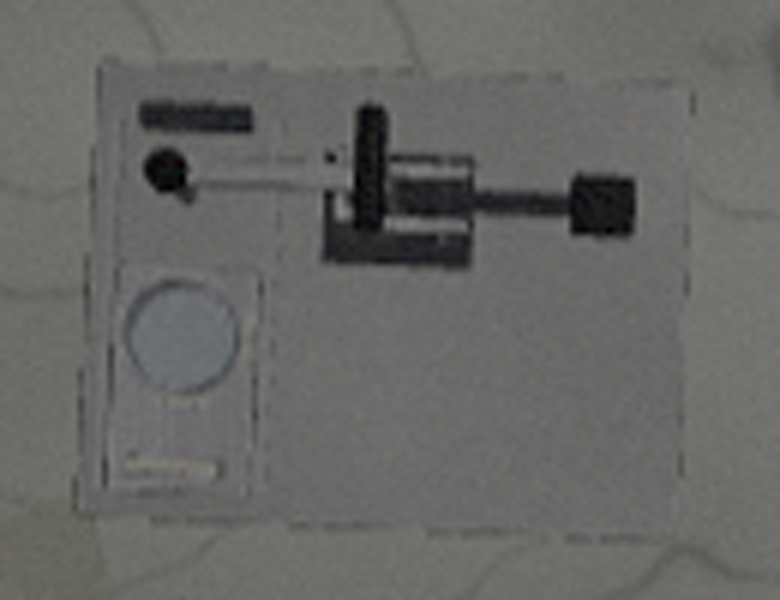

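View pics/scene0c.png

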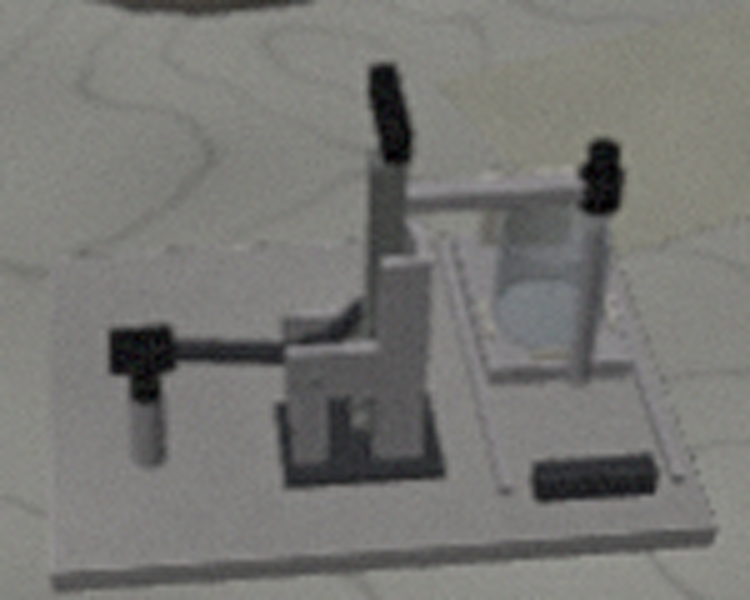

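```bash
cat > fit.py <<'E'
from h import *
from scipy.optimize import least_squares
t=load("top0.npz"); s=load("scene0.npz")
T=[((0,0,.222),(371,168-0)),((0,-.116,.087),(602,205)),((0,.1,.188),(166,170)),((.075,.155,.015),(103,62)),((.075,-.165,.015),(692,85)),((-.17,-.165,.015),(682,540)),((-.17,.155,.015),(80,512))]
S=[((0,-.116,.087),(141,338)),((.075,.155,.015),(717,530)),((.075,-.165,.015),(52,577)),((-.17,-.165,.015),(55,260)),((.03,0,.202),(396,160)),((-.03,0,.222),(382,67))]
def world(p,P):
    x,y,a=p[:3];P=np.array(P);c,s_=np.cos(a),np.sin(a)
    return np.c_[x+c*P[:,0]-s_*P[:,1],y+s_*P[:,0]+c*P[:,1],P[:,2]]
def res(p,full=False):
    r=[]
    P=[q[0] for q in T]+[(-.085+p[3],.1,.087),(-.153+p[3],.1,.075)]
    uv=np.array([q[1] for q in T]+[(182,338),(172,467)],float); uv=(uv+.5)/6-.5+[190,155]
    a=proj(t,world(p,P))-uv
    uv=np.array([q[1] for q in S],float); uv=(uv+.5)/5-.5+[195,155]
    b=proj(s,world(p,[q[0] for q in S]))-uv
    if full: return a,b
    return np.r_[a.ravel(),b.ravel()]
if __name__=="__main__":
    r=least_squares(res,[.6,.035,0,0],loss="soft_l1"); print(r.x)
    for q in res(r.x,True): print(q.round(1))
    p=r.x
    print(world(p,[(0,0,.212),(0,-.116,.087),(-.157+p[3],.1,.051),(-.085+p[3],.1,.087)]))
E
python3 fit.py
```

```text
[ 0.597209    0.03335463 -0.02619712  0.01010261]
[[-0.1 -0.2]
 [ 0.4  0.2]
 [-0.3 -0.5]
 [-0.5  0. ]
 [ 0.1 -0.1]
 [-0.5  0.4]
 [-0.6  0.9]
 [-1.  -0.4]
 [-0.1  0.4]]
[[-0.2  2.1]
 [ 0.  -0.3]
 [-0.9 -0.2]
 [-1.6 -0.1]
 [ 0.3  2.7]
 [-0.3 -0.9]]
[[ 0.597209    0.03335463  0.212     ]
 [ 0.59417048 -0.08260556  0.087     ]
 [ 0.45298142  0.13716817  0.051     ]
 [ 0.52495671  0.13528219  0.087     ]]
```

```bash
cat > go.py <<'E'
import sys,numpy as np
from scipy.spatial.transform import Rotation as Ro
from plant import telemetry
# usage: go(x,y,z, jawyaw deg)  
def go(x,y,z,jaw=None):
    s=telemetry.get_state(); R=Ro.from_quat(s["orientation"]).as_matrix()
    d=R.T@(np.array([x,y,z])-s["tool_pos"])*100
    cur=np.degrees(np.arctan2(R[1,1],R[0,1]))
    print("t",round(s["time_s"],2),"pos",s["tool_pos"].round(4),"F",s["wrist_force"].round(2),"op",round(s["opening"],4),"q7",s["joint_pos"][6].round(2))
    print("shift",d.round(2),"jaw cur",cur.round(2), "axes",R.round(3).tolist())
    if jaw is not None:
        # pointing down: +twist about x(down) reduces world yaw
        tw=-((jaw-cur+90)%180-90); print("twist",tw.round(2))
E
python3 -c "
from go import *
go(.597,.033,.29,90-1.5)"
```

```text
t 0.1 pos [ 0.2248 -0.6361  0.2307] F [ 0.22 -1.52  0.17] op 0.085 q7 -0.07
shift [ -5.88 -50.69 -57.39] jaw cur -70.53 axes [[-0.0, 0.333, -0.943], [0.001, -0.943, -0.333], [-1.0, -0.001, 0.0]]
twist 20.97
```

>>> {"method": "servo_tool", "body": {
  "steps": [
    [-5.9, 0, 0, 0, 100],
    [-5.9, 0, 0, 0, 100],
    [-5.9, -5, -5.7, 5, 100],
    [-5.9, -50.7, -57.4, 21, 100],
    [-5.9, -50.7, -57.4, 21, 100],
    [-5.9, -50.7, -57.4, 21, 100],
    [-5.9, -50.7, -57.4, 21, 100],
    [-5.9, -50.7, -57.4, 21, 100],
    [-5.9, -50.7, -57.4, 21, 100],
    [-5.9, -50.7, -57.4, 21, 100],
    [-5.9, -50.7, -57.4, 21, 100],
    [-5.9, -50.7, -57.4, 21, 100],
    [-5.9, -50.7, -57.4, 21, 100],
    [-5.9, -50.7, -57.4, 21, 100],
    [-5.9, -50.7, -57.4, 21, 100],
    [-5.9, -50.7, -57.4, 21, 100],
    [-5.9, -50.7, -57.4, 21, 100],
    [-5.9, -50.7, -57.4, 21, 100],
    [-5.9, -50.7, -57.4, 21, 100],
    [-5.9, -50.7, -57.4, 21, 100]
  ],
  "newtons": 20
}}

```text
time_s: 1.77
tool_pos: [0.588, 0.0174, 0.2902]
orientation: [-0.707, 0.01, 0.707, 0.01]
wrist_force: [0.6, -1.6, -0.4]
opening: 0.0853
```

```bash
python3 -c "
from go import *
go(.597,.033,.193,90-1.5)"
```

```text
t 1.77 pos [0.588  0.0174 0.2902] F [ 0.58 -1.59 -0.4 ] op 0.0853 q7 -1.82
shift [ 9.72 -1.58 -0.86] jaw cur -91.55 axes [[-0.0, -0.027, -1.0], [0.0, -1.0, 0.027], [-1.0, -0.0, 0.0]]
twist -0.05
```

>>> {"method": "servo_tool", "body": {
  "steps": [
    [0, 0, 0, 0, 100],
    [0, 0, 0, 0, 100],
    [0, 0, 0, 0, 100]
  ]
}}

```text
time_s: 2.02
tool_pos: [0.5873, 0.0153, 0.2898]
orientation: [-0.707, 0.009, 0.707, 0.009]
wrist_force: [-1.1, -0.4, -0.5]
opening: 0.0854
```

```bash
python3 -c "
from go import *
go(.597,.033,.193,90-1.5)"
```

```text
t 2.02 pos [0.5873 0.0153 0.2898] F [-1.05 -0.4  -0.48] op 0.0854 q7 -1.82
shift [ 9.68 -1.79 -0.94] jaw cur -91.51 axes [[-0.001, -0.026, -1.0], [-0.0, -1.0, 0.026], [-1.0, 0.0, 0.001]]
twist -0.01
```

>>> {"method": "servo_tool", "body": {
  "steps": [
    [0, -0.9, -0.5, 0, 100],
    [0, -1.8, -0.9, 0, 100],
    [3, -1.8, -0.9, 0, 100],
    [6, -1.8, -0.9, 0, 100],
    [8, -1.8, -0.9, 0, 100],
    [9.6, -1.8, -0.9, 0, 100],
    [9.6, -1.8, -0.9, 0, 100],
    [9.6, -1.8, -0.9, 0, 100]
  ]
}}

```text
time_s: 2.68
tool_pos: [0.5969, 0.0333, 0.1943]
orientation: [-0.707, 0.01, 0.707, 0.01]
wrist_force: [-0.1, -0.5, 0.7]
opening: 0.0855
```

```bash
python3 - <<'E'
from go import *
from h import *
from plant import cams
go(.597,.033,.193,90-1.5)
for n in("scene","top"):
    c=cams.camera(n); np.savez(n+"1.npz",**c)
    p=c["pixels"]; a=p[100:280,180:350] if n=="scene" else p[140:260,180:330]
    cv2.imwrite(f"pics/{n}1.png",cv2.resize(a,None,fx=3,fy=3,interpolation=cv2.INTER_CUBIC))
E
```

```text
t 2.68 pos [0.5969 0.0333 0.1943] F [-0.13 -0.47  0.66] op 0.0855 q7 -1.88
shift [ 0.13  0.03 -0.01] jaw cur -91.56 axes [[-0.001, -0.027, -1.0], [0.0, -1.0, 0.027], [-1.0, -0.0, 0.001]]
twist -0.06
```

View pics/scene1.png

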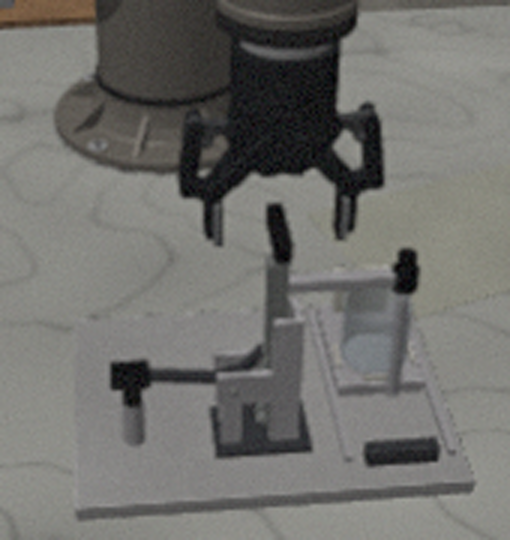

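View pics/top1.png

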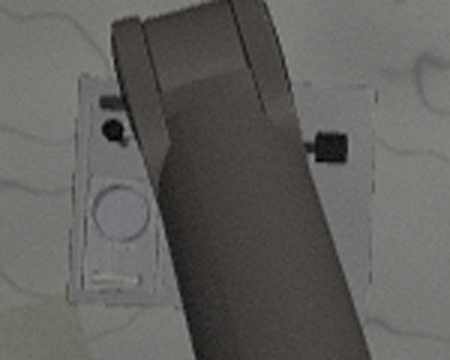

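>>> {"method": "servo_tool", "body": {
  "steps": [
    [0.1, 0, 0, 0, 30],
    [0.1, 0, 0, 0, 30],
    [0.1, 0, 0, 0, 30],
    [0.1, 0, 0, 0, 30],
    [0.1, 0, 0, 0, 24],
    [0.1, 0, 0, 0, 24],
    [0.1, 0, 0, 0, 22],
    [0.1, 0, 0, 0, 20],
    [0.1, 0, 0, 0, 18]
  ],
  "newtons": 20
}}

```text
time_s: 3.53
tool_pos: [0.597, 0.0333, 0.1933]
orientation: [0.707, -0.009, -0.707, -0.009]
wrist_force: [0.3, 0.3, 0.6]
opening: 0.0153
```

>>> {"method": "servo_tool", "body": {
  "steps": [
    [0, 0, 0, 0, 16],
    [0, 0, 0, 0, 14],
    [0, 0, 0, 0, 12],
    [0, 0, 0, 0, 10],
    [0, 0, 0, 0, 8]
  ]
}}

```text
time_s: 3.95
tool_pos: [0.597, 0.0334, 0.1934]
orientation: [0.707, -0.009, -0.707, -0.01]
wrist_force: [-0.5, 2.8, 1.3]
opening: 0.0137
```

>>> {"method": "servo_tool", "body": {
  "steps": [
    [0, 0, 0, 0, 0],
    [0, 0, 0, 0, 0],
    [-0.2, 0, 0, 0, 0],
    [-0.4, 0, 0, 0, 0],
    [-0.6, 0, 0, 0, 0],
    [-0.8, 0, 0, 0, 0],
    [-1.0, 0, 0, 0, 0],
    [-1.2, 0, 0, 0, 0],
    [-1.4, 0, 0, 0, 0]
  ],
  "newtons": 30
}}

```text
time_s: 4.7
tool_pos: [0.5969, 0.0334, 0.2068]
orientation: [-0.707, 0.009, 0.707, 0.01]
wrist_force: [4.8, 3.4, -11.9]
opening: 0.0131
```

```bash
python3 - <<'E'
from go import *
from h import *
from plant import cams
go(.597,.033,.193,90-1.5)
c=cams.camera("scene")
cv2.imwrite(f"pics/scene2.png",cv2.resize(c["pixels"][100:280,180:350],None,fx=3,fy=3,interpolation=cv2.INTER_CUBIC))
E
```

```text
t 4.7 pos [0.5969 0.0334 0.2068] F [  4.81   3.42 -11.88] op 0.0131 q7 -1.88
shift [ 1.38  0.04 -0.01] jaw cur -91.53 axes [[-0.001, -0.027, -1.0], [0.0, -1.0, 0.027], [-1.0, -0.0, 0.001]]
twist -0.03
```

View pics/scene2.png

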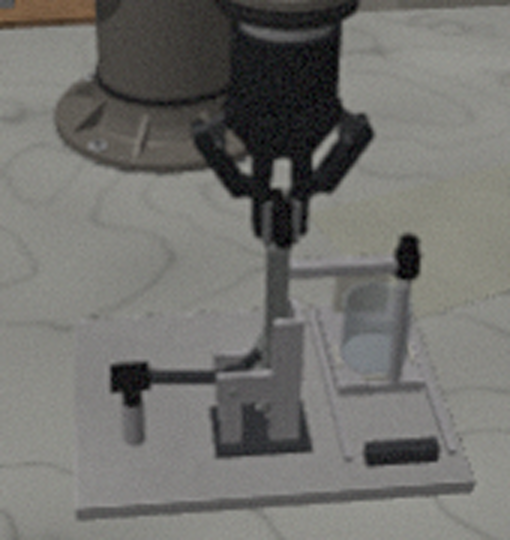

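>>> {"method": "servo_tool", "body": {
  "steps": [
    [-0.25, 0, 0, 0, 0],
    [-0.5, 0, 0, 0, 0],
    [-0.75, 0, 0, 0, 0],
    [-1.0, 0, 0, 0, 0],
    [-1.25, 0, 0, 0, 0],
    [-1.5, 0, 0, 0, 0],
    [-1.75, 0, 0, 0, 0],
    [-2.0, 0, 0, 0, 0],
    [-2.25, 0, 0, 0, 0],
    [-2.5, 0, 0, 0, 0],
    [-2.75, 0, 0, 0, 0],
    [-3.0, 0, 0, 0, 0],
    [-3.25, 0, 0, 0, 0],
    [-3.5, 0, 0, 0, 0],
    [-3.75, 0, 0, 0, 0],
    [-4.0, 0, 0, 0, 0],
    [-4.2, 0, 0, 0, 0],
    [-4.2, 0, 0, 0, 0]
  ]
}}

```text
time_s: 6.25
tool_pos: [0.597, 0.0334, 0.2493]
orientation: [-0.707, 0.009, 0.707, 0.009]
wrist_force: [2.9, 2.2, -6.7]
opening: 0.0136
```

```bash
python3 - <<'E'
from go import *
from h import *
from plant import cams
go(.597,.033,.193,90-1.5)
c=cams.camera("scene")
cv2.imwrite(f"pics/scene3.png",cv2.resize(c["pixels"][100:280,180:350],None,fx=3,fy=3,interpolation=cv2.INTER_CUBIC))
E
```

```text
t 6.25 pos [0.597  0.0334 0.2493] F [ 2.94  2.17 -6.72] op 0.0136 q7 -1.86
shift [ 5.63  0.04 -0.  ] jaw cur -91.53 axes [[-0.0, -0.027, -1.0], [0.0, -1.0, 0.027], [-1.0, -0.0, 0.0]]
twist -0.03
```

View pics/scene3.png

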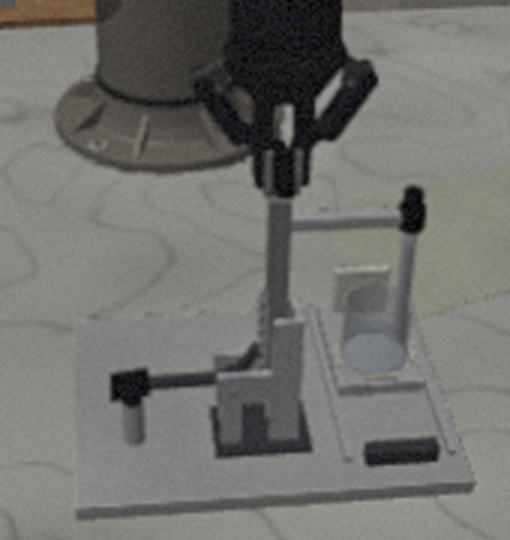

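>>> {"method": "servo_tool", "body": {
  "steps": [
    [-0.1, 0, 0, 0, 0],
    [-0.2, 0, 0, 0, 0],
    [-0.3, 0, 0, 0, 0],
    [-0.4, 0, 0, 0, 0],
    [-0.5, 0, 0, 0, 0],
    [-0.5, 0, 0, 0, 0]
  ]
}}

```text
time_s: 6.8
tool_pos: [0.597, 0.0334, 0.2544]
orientation: [-0.707, 0.009, 0.707, 0.01]
wrist_force: [1.6, 3.7, -5.7]
opening: 0.0135
```

>>> {"method": "servo_tool", "body": {
  "steps": [
    [-0.05, 0, 0, 0, 0],
    [-0.1, 0, 0, 0, 0],
    [-0.1, 0, 0, 0, 0]
  ]
}}

```text
time_s: 7.05
tool_pos: [0.597, 0.0334, 0.2552]
orientation: [-0.707, 0.009, 0.707, 0.009]
wrist_force: [2.6, 4.3, -7.8]
opening: 0.0132
```

>>> {"method": "servo_tool", "body": {
  "steps": [
    [-0.05, 0, 0, 0, 0],
    [-0.05, 0, 0, 0, 0]
  ]
}}

```text
time_s: 7.22
tool_pos: [0.597, 0.0334, 0.2557]
orientation: [-0.707, 0.009, 0.707, 0.01]
wrist_force: [3.5, 4.3, -8.1]
opening: 0.0131
```

>>> {"method": "servo_tool", "body": {
  "steps": [
    [-0.05, 0, 0, 0, 0],
    [-0.05, 0, 0, 0, 0]
  ]
}}

```text
time_s: 7.38
tool_pos: [0.597, 0.0334, 0.2562]
orientation: [-0.707, 0.009, 0.707, 0.01]
wrist_force: [3.7, 4.0, -8.4]
opening: 0.0136
```

>>> {"method": "servo_tool", "body": {
  "steps": [
    [-0.05, 0, 0, 0, 0],
    [-0.05, 0, 0, 0, 0]
  ]
}}

```text
time_s: 7.55
tool_pos: [0.597, 0.0334, 0.2567]
orientation: [-0.707, 0.009, 0.707, 0.009]
wrist_force: [3.2, 4.1, -7.9]
opening: 0.0135
```

>>> {"method": "servo_tool", "body": {
  "steps": [
    [-0.05, 0, 0, 0, 0],
    [-0.05, 0, 0, 0, 0]
  ]
}}

```text
time_s: 7.72
tool_pos: [0.597, 0.0335, 0.2572]
orientation: [-0.707, 0.009, 0.707, 0.01]
wrist_force: [3.5, 3.2, -8.2]
opening: 0.0134
```

>>> {"method": "servo_tool", "body": {
  "steps": [
    [-0.05, 0, 0, 0, 0],
    [-0.05, 0, 0, 0, 0]
  ]
}}

```text
time_s: 7.88
tool_pos: [0.597, 0.0334, 0.2577]
orientation: [-0.707, 0.009, 0.707, 0.009]
wrist_force: [3.5, 5.6, -9.4]
opening: 0.0135
```

>>> {"method": "servo_tool", "body": {
  "steps": [
    [-0.05, 0, 0, 0, 0],
    [-0.05, 0, 0, 0, 0]
  ]
}}

```text
time_s: 8.05
tool_pos: [0.597, 0.0335, 0.2582]
orientation: [-0.707, 0.009, 0.707, 0.01]
wrist_force: [3.3, 4.0, -9.0]
opening: 0.0137
```

>>> {"method": "servo_tool", "body": {
  "steps": [
    [-0.05, 0, 0, 0, 0],
    [-0.05, 0, 0, 0, 0]
  ]
}}

```text
time_s: 8.22
tool_pos: [0.597, 0.0334, 0.2586]
orientation: [-0.707, 0.009, 0.707, 0.01]
wrist_force: [3.4, 3.9, -9.1]
opening: 0.0136
```

>>> {"method": "servo_tool", "body": {
  "steps": [
    [-0.05, 0, 0, 0, 0],
    [-0.05, 0, 0, 0, 0]
  ]
}}

```text
time_s: 8.38
tool_pos: [0.597, 0.0334, 0.2592]
orientation: [-0.707, 0.009, 0.707, 0.01]
wrist_force: [3.7, 3.6, -8.0]
opening: 0.0134
```

>>> {"method": "servo_tool", "body": {
  "steps": [
    [-0.05, 0, 0, 0, 0],
    [-0.05, 0, 0, 0, 0]
  ]
}}

```text
time_s: 8.55
tool_pos: [0.597, 0.0334, 0.2596]
orientation: [-0.707, 0.009, 0.707, 0.009]
wrist_force: [4.2, 3.4, -8.4]
opening: 0.0134
```

>>> {"method": "servo_tool", "body": {
  "steps": [
    [-0.05, 0, 0, 0, 0],
    [-0.05, 0, 0, 0, 0]
  ]
}}

```text
time_s: 8.72
tool_pos: [0.597, 0.0335, 0.2601]
orientation: [-0.707, 0.009, 0.707, 0.009]
wrist_force: [4.2, 3.7, -7.9]
opening: 0.0137
```

>>> {"method": "servo_tool", "body": {
  "steps": [
    [-0.05, 0, 0, 0, 0],
    [-0.05, 0, 0, 0, 0]
  ]
}}

```text
time_s: 8.88
tool_pos: [0.597, 0.0335, 0.2606]
orientation: [-0.707, 0.009, 0.707, 0.01]
wrist_force: [4.0, 4.1, -8.8]
opening: 0.0133
```

>>> {"method": "servo_tool", "body": {
  "steps": [
    [-0.05, 0, 0, 0, 0],
    [-0.05, 0, 0, 0, 0]
  ]
}}

```text
time_s: 9.05
tool_pos: [0.5969, 0.0334, 0.2611]
orientation: [-0.707, 0.009, 0.707, 0.01]
wrist_force: [3.4, 4.5, -8.7]
opening: 0.0135
```

>>> {"method": "servo_tool", "body": {
  "steps": [
    [-0.05, 0, 0, 0, 0],
    [-0.05, 0, 0, 0, 0]
  ]
}}

```text
time_s: 9.22
tool_pos: [0.5969, 0.0334, 0.2613]
orientation: [-0.707, 0.009, 0.707, 0.01]
wrist_force: [6.0, 4.4, -12.0]
opening: 0.0135
```

>>> {"method": "servo_tool", "body": {
  "steps": [
    [-0.03, 0, 0, 0, 0],
    [-0.03, 0, 0, 0, 0]
  ]
}}

```text
time_s: 9.38
tool_pos: [0.5969, 0.0335, 0.2613]
orientation: [-0.707, 0.009, 0.707, 0.01]
wrist_force: [7.1, 4.6, -15.8]
opening: 0.0138
```

>>> {"method": "servo_tool", "body": {
  "steps": [
    [-0.03, 0, 0, 0, 0],
    [-0.03, 0, 0, 0, 0]
  ]
}}

```text
time_s: 9.55
tool_pos: [0.5969, 0.0334, 0.2614]
orientation: [-0.707, 0.009, 0.707, 0.01]
wrist_force: [7.6, 4.6, -19.7]
opening: 0.0134
```

>>> {"method": "servo_tool", "body": {
  "steps": [
    [0.1, 0, 0, 0, 0],
    [0.25, 0, 0, 0, 0],
    [0.4, 0, 0, 0, 0],
    [0.55, 0, 0, 0, 0],
    [0.7, 0, 0, 0, 0],
    [0.8, 0, 0, 0, 0],
    [0.8, 0, 0, 0, 0]
  ]
}}

```text
time_s: 10.13
tool_pos: [0.597, 0.0334, 0.2542]
orientation: [-0.707, 0.009, 0.707, 0.009]
wrist_force: [3.5, 4.7, -6.5]
opening: 0.0135
```

>>> {"method": "servo_tool", "body": {
  "steps": [
    [0.05, 0, 0, 0, 0],
    [0.1, 0, 0, 0, 0],
    [0.1, 0, 0, 0, 0]
  ]
}}

```text
time_s: 10.38
tool_pos: [0.597, 0.0334, 0.2533]
orientation: [-0.707, 0.009, 0.707, 0.009]
wrist_force: [1.4, 4.9, -6.1]
opening: 0.0135
```

>>> {"method": "servo_tool", "body": {
  "steps": [
    [0.05, 0, 0, 0, 0],
    [0.1, 0, 0, 0, 0],
    [0.1, 0, 0, 0, 0]
  ]
}}

```text
time_s: 10.63
tool_pos: [0.597, 0.0334, 0.2524]
orientation: [-0.707, 0.009, 0.707, 0.009]
wrist_force: [1.5, 5.4, -4.3]
opening: 0.0137
```

>>> {"method": "servo_tool", "body": {
  "steps": [
    [0.05, 0, 0, 0, 0],
    [0.05, 0, 0, 0, 20],
    [0.05, 0, 0, 0, 30],
    [0.05, 0, 0, 0, 60],
    [0.05, 0, 0, 0, 60],
    [0.05, 0, 0, 0, 60],
    [0.05, 0, 0, 0, 60],
    [0.05, 0, 0, 0, 60],
    [0.05, 0, 0, 0, 60]
  ]
}}

```text
time_s: 11.38
tool_pos: [0.597, 0.0333, 0.252]
orientation: [0.707, -0.009, -0.707, -0.009]
wrist_force: [0.2, 1.2, -0.0]
opening: 0.051
```

```bash
python3 - <<'E'
from go import *
from h import *
from plant import cams
go(.597,.033,.34,90-1.5)
c=cams.camera("scene");np.savez("scene4.npz",**c)
cv2.imwrite(f"pics/scene4.png",cv2.resize(c["pixels"][100:280,180:350],None,fx=3,fy=3,interpolation=cv2.INTER_CUBIC))
E
```

```text
t 11.38 pos [0.597  0.0333 0.252 ] F [ 0.18  1.23 -0.  ] op 0.051 q7 -1.86
shift [-8.8   0.03  0.  ] jaw cur -91.54 axes [[0.0, -0.027, -1.0], [-0.0, -1.0, 0.027], [-1.0, 0.0, -0.0]]
twist -0.04
```

View pics/scene4.png

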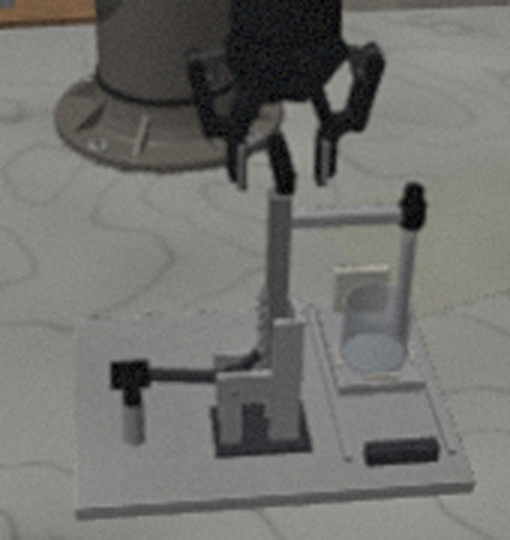

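```bash
python3 - <<'E'
from h import *
from go import *
c=load("top0.npz");W=cloud(c)
m=(W[...,2]>.065)&(W[...,2]<.085)
m[:220]=0;m[245:]=0;m[:,:200]=0;m[:,240:]=0
print(W[m].round(4))
go(.425,.137,.32)
E
```

```text
[[0.4622 0.1626 0.0729]
 [0.4621 0.1589 0.0786]
 [0.4622 0.156  0.0768]
 [0.4622 0.153  0.0769]
 [0.4623 0.1499 0.0765]
 [0.4624 0.147  0.0751]
 [0.4624 0.1441 0.0734]
 [0.4625 0.1409 0.0743]
 [0.4625 0.1378 0.0745]
 [0.4625 0.1343 0.0787]
 [0.4626 0.1316 0.0747]
 [0.4626 0.1282 0.0784]
 [0.4627 0.1256 0.0731]
 [0.4627 0.1223 0.0755]
 [0.4629 0.1198 0.0683]
 [0.4627 0.1158 0.0795]
 [0.4591 0.1623 0.0753]
 [0.459  0.1584 0.0825]
 [0.4591 0.1557 0.0797]
 [0.4592 0.1534 0.0719]
 [0.4592 0.1499 0.0755]
 [0.4592 0.1465 0.0793]
 [0.4593 0.1436 0.0774]
 [0.4593 0.1404 0.0788]
 [0.4593 0.1368 0.0847]
 [0.4595 0.1345 0.0757]
 [0.4595 0.1316 0.074 ]
 [0.4596 0.1286 0.0728]
 [0.4596 0.1252 0.0765]
 [0.4597 0.1224 0.0737]
 [0.4596 0.1188 0.0803]
 [0.4597 0.1161 0.076 ]
 [0.4598 0.1129 0.0775]
 [0.4562 0.1566 0.0703]
 [0.4562 0.1536 0.0689]
 [0.4562 0.1505 0.0695]
 [0.4563 0.1472 0.0715]
 [0.4563 0.1442 0.0712]
 [0.4563 0.1406 0.0761]
 [0.4564 0.1379 0.072 ]
 [0.4564 0.1348 0.0717]
 [0.4564 0.1313 0.0766]
 [0.4565 0.1286 0.073 ]
 [0.4565 0.1253 0.0754]
 [0.4566 0.1222 0.0751]
 [0.4566 0.1192 0.0747]
 [0.4566 0.1158 0.0783]
 [0.4568 0.1132 0.0721]]
t 11.43 pos [0.597  0.0333 0.2519] F [ 0.56 -0.98 -0.01] op 0.0509 q7 -1.86
shift [-6.81 -9.91 17.47] jaw cur -91.54 axes [[0.0, -0.027, -1.0], [0.0, -1.0, 0.027], [-1.0, -0.0, -0.0]]
```

>>> {"method": "servo_tool", "body": {
  "steps": [
    [-3, 0, 0, 0, 60],
    [-6.8, 0, 0, 0, 60],
    [-6.8, 0, 0, 0, 60],
    [-6.8, -2, 3.5, 0, 0],
    [-6.8, -4, 7, 0, 0],
    [-6.8, -6, 10.5, 0, 0],
    [-6.8, -8, 14, 0, 0],
    [-6.8, -9.9, 17.5, 0, 0],
    [-6.8, -9.9, 17.5, 0, 0],
    [-6.8, -9.9, 17.5, 0, 0],
    [-6.8, -9.9, 17.5, 0, 0]
  ]
}}

```text
time_s: 12.35
tool_pos: [0.4251, 0.1368, 0.3203]
orientation: [0.707, -0.009, -0.707, -0.009]
wrist_force: [0.0, -0.1, 0.3]
opening: 0.0
```

```bash
python3 - <<'E'
from go import *
from h import *
from plant import cams
go(.43,.137,.05,90-1.5)
c=cams.camera("scene");np.savez("scene5.npz",**c)
cv2.imwrite(f"pics/scene5.png",cv2.resize(c["pixels"][80:280,160:350],None,fx=3,fy=3,interpolation=cv2.INTER_CUBIC))
E
```

```text
t 12.35 pos [0.4251 0.1368 0.3203] F [ 0.02 -0.11  0.33] op 0.0 q7 -2.04
shift [27.03 -0.04 -0.46] jaw cur -91.53 axes [[0.001, -0.027, -1.0], [-0.0, -1.0, 0.027], [-1.0, 0.0, -0.001]]
twist -0.03
```

View pics/scene5.png

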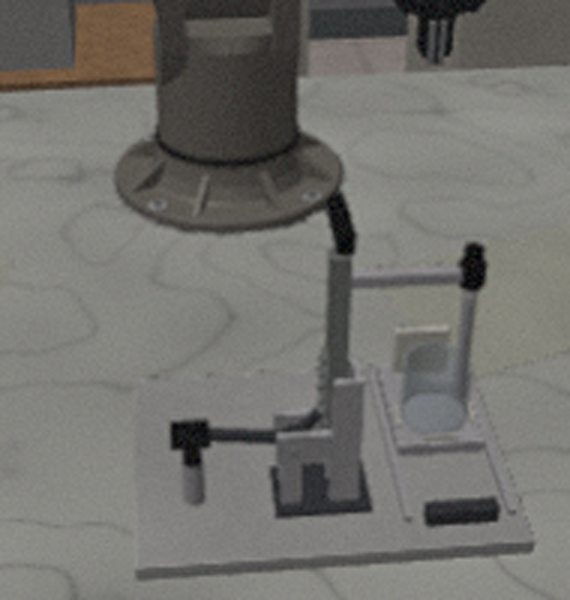

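>>> {"method": "servo_tool", "body": {
  "steps": [
    [4, 0, 0, 0, 0],
    [8, 0, 0, 0, 0],
    [12, 0, 0, 0, 0],
    [16, 0, 0, 0, 0],
    [20, 0, 0, 0, 0],
    [24, 0, 0, 0, 0],
    [26, 0, 0, 0, 0],
    [27, 0, 0, 0, 0],
    [27, 0, 0, 0, 0],
    [27, 0, 0, 0, 0]
  ]
}}

```text
time_s: 13.23
tool_pos: [0.4253, 0.137, 0.0502]
orientation: [-0.707, 0.01, 0.707, 0.01]
wrist_force: [1.0, -0.1, -0.2]
opening: 0.0003
```

```bash
python3 - <<'E'
from go import *
from h import *
from plant import cams
go(.517,.135,.05,90-1.5)
c=cams.camera("scene");np.savez("scene6.npz",**c)
cv2.imwrite(f"pics/scene6.png",cv2.resize(c["pixels"][80:280,160:350],None,fx=3,fy=3,interpolation=cv2.INTER_CUBIC))
c=cams.camera("top");W=cloud(c)
cv2.imwrite(f"pics/top6.png",cv2.resize(c["pixels"][150:270,180:330],None,fx=4,fy=4,interpolation=cv2.INTER_CUBIC))
E
```

```text
t 13.23 pos [0.4253 0.137  0.0502] F [ 0.99 -0.12 -0.25] op 0.0003 q7 -2.3
shift [ 0.02 -0.06 -9.17] jaw cur -91.57 axes [[-0.0, -0.027, -1.0], [0.0, -1.0, 0.027], [-1.0, -0.0, 0.0]]
twist -0.07
```

View pics/scene6.png

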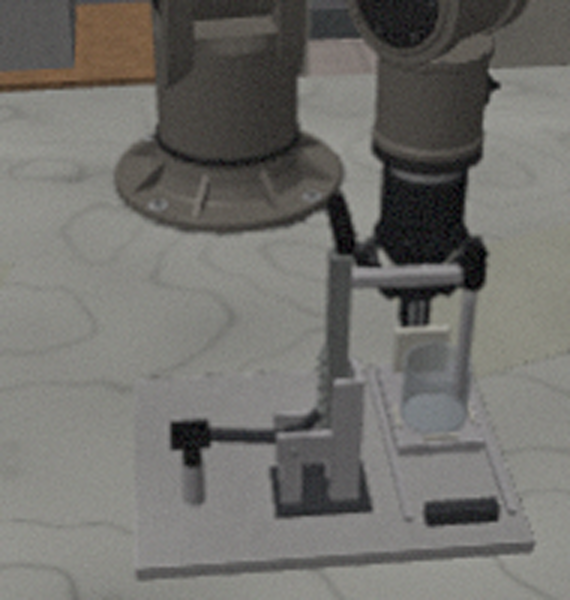

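View pics/top6.png

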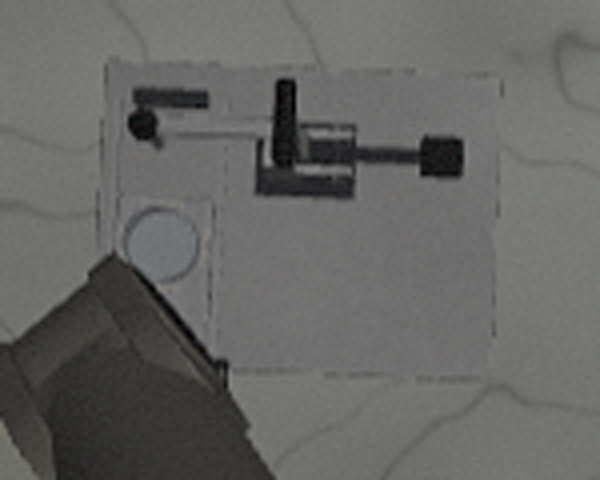

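>>> {"method": "servo_tool", "body": {
  "steps": [
    [0, 0, -0.5, 0, 0],
    [0, 0, -1.0, 0, 0],
    [0, 0, -1.3, 0, 0],
    [0, 0, -1.6, 0, 0],
    [0, 0, -1.9, 0, 0],
    [0, 0, -2.2, 0, 0],
    [0, 0, -2.5, 0, 0],
    [0, 0, -2.8, 0, 0],
    [0, 0, -3.1, 0, 0],
    [0, 0, -3.1, 0, 0]
  ]
}}

```text
time_s: 14.17
tool_pos: [0.4563, 0.1361, 0.0499]
orientation: [0.707, -0.009, -0.707, -0.01]
wrist_force: [0.3, -0.1, 0.8]
opening: -0.0002
```

>>> {"method": "servo_tool", "body": {
  "steps": [
    [0, 0, -0.3, 0, 0],
    [0, 0, -0.6, 0, 0],
    [0, 0, -0.9, 0, 0],
    [0, 0, -1.2, 0, 0],
    [0, 0, -1.5, 0, 0],
    [0, 0, -1.8, 0, 0],
    [0, 0, -2.1, 0, 0],
    [0, 0, -2.4, 0, 0],
    [0, 0, -2.7, 0, 0],
    [0, 0, -3.0, 0, 0],
    [0, 0, -3.3, 0, 0],
    [0, 0, -3.6, 0, 0],
    [0, 0, -3.9, 0, 0],
    [0, 0, -4.2, 0, 0],
    [0, 0, -4.5, 0, 0],
    [0, 0, -4.8, 0, 0],
    [0, 0, -4.8, 0, 0]
  ]
}}

```text
time_s: 15.58
tool_pos: [0.5045, 0.1349, 0.05]
orientation: [0.707, -0.009, -0.707, -0.01]
wrist_force: [-0.5, -1.3, -0.1]
opening: 0.0002
```

```bash
python3 - <<'E'
from go import *
from h import *
from plant import cams
go(.517,.135,.05,90-1.5)
c=cams.camera("scene");np.savez("scene7.npz",**c)
cv2.imwrite(f"pics/scene7.png",cv2.resize(c["pixels"][80:280,160:350],None,fx=3,fy=3,interpolation=cv2.INTER_CUBIC))
E
```

```text
t 15.58 pos [0.5045 0.1349 0.05  ] F [-0.5 -1.3 -0.1] op 0.0002 q7 -2.23
shift [ 0.   -0.05 -1.24] jaw cur -91.55 axes [[0.001, -0.027, -1.0], [0.0, -1.0, 0.027], [-1.0, -0.0, -0.001]]
twist -0.05
```

View pics/scene7.png

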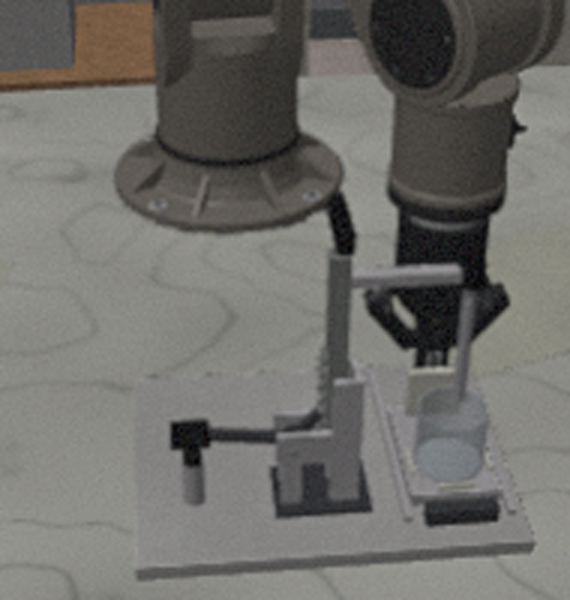

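>>> {"method": "servo_tool", "body": {
  "steps": [
    [0, 0, -0.1, 0, 0],
    [0, 0, -0.2, 0, 0],
    [0, 0, -0.3, 0, 0],
    [0, 0, -0.4, 0, 0],
    [0, 0, -0.5, 0, 0],
    [0, 0, -0.6, 0, 0]
  ]
}}

```text
time_s: 16.13
tool_pos: [0.5098, 0.1348, 0.05]
orientation: [0.707, -0.009, -0.707, -0.009]
wrist_force: [-3.0, 0.4, 2.5]
opening: 0.0003
```

>>> {"method": "servo_tool", "body": {
  "steps": [
    [0, 0, -0.1, 0, 0],
    [0, 0, -0.2, 0, 0]
  ]
}}

```text
time_s: 16.3
tool_pos: [0.5118, 0.1347, 0.05]
orientation: [0.707, -0.009, -0.707, -0.009]
wrist_force: [-3.1, 0.6, 2.4]
opening: -0.0001
```

>>> {"method": "servo_tool", "body": {
  "steps": [
    [0, 0, -0.1, 0, 0],
    [0, 0, -0.15, 0, 0]
  ]
}}

```text
time_s: 16.47
tool_pos: [0.5134, 0.1347, 0.05]
orientation: [0.707, -0.009, -0.707, -0.01]
wrist_force: [-3.3, 0.9, 2.7]
opening: -0.0002
```

>>> {"method": "servo_tool", "body": {
  "steps": [
    [0, 0, -0.05, 0, 0],
    [0, 0, -0.1, 0, 0]
  ]
}}

```text
time_s: 16.63
tool_pos: [0.5143, 0.1346, 0.0499]
orientation: [0.707, -0.009, -0.707, -0.01]
wrist_force: [-3.8, 0.9, 1.8]
opening: 0.0001
```

>>> {"method": "servo_tool", "body": {
  "steps": [
    [0, 0, -0.05, 0, 0],
    [0, 0, -0.1, 0, 0]
  ]
}}

```text
time_s: 16.8
tool_pos: [0.5152, 0.1346, 0.0499]
orientation: [-0.707, 0.009, 0.707, 0.009]
wrist_force: [-3.0, 1.0, 1.3]
opening: 0.0002
```

>>> {"method": "servo_tool", "body": {
  "steps": [
    [0, 0, -0.05, 0, 0],
    [0, 0, -0.1, 0, 0]
  ]
}}

```text
time_s: 16.97
tool_pos: [0.5162, 0.1346, 0.0499]
orientation: [-0.707, 0.009, 0.707, 0.009]
wrist_force: [-5.5, 1.3, 2.7]
opening: -0.0005
```

>>> {"method": "servo_tool", "body": {
  "steps": [
    [0, 0, -0.03, 0, 0],
    [0, 0, -0.03, 0, 0]
  ]
}}

```text
time_s: 17.13
tool_pos: [0.5162, 0.1345, 0.0499]
orientation: [-0.707, 0.01, 0.707, 0.009]
wrist_force: [-4.5, 1.7, 3.3]
opening: 0.0001
```

>>> {"method": "servo_tool", "body": {
  "steps": [
    [0, 0, -0.03, 0, 0],
    [0, 0, -0.03, 0, 0]
  ]
}}

```text
time_s: 17.3
tool_pos: [0.5162, 0.1345, 0.0498]
orientation: [-0.707, 0.009, 0.707, 0.009]
wrist_force: [-7.1, 1.3, 4.3]
opening: -0.0002
```

>>> {"method": "servo_tool", "body": {
  "steps": [
    [0, 0, 0, 0, 0],
    [0, 0, 1.5, 0, 0],
    [0, 0, 4, 0, 0],
    [-2, 0, 5, 0, 0],
    [-6, 0, 5, 0, 0],
    [-10, 0, 5, 0, 0],
    [-14, 0, 5, 0, 0],
    [-18, 0, 5, 0, 0],
    [-22, 0, 5, 0, 0],
    [-26, 0, 5, 0, 0],
    [-28, 0, 5, 0, 0],
    [-28, 0, 5, 0, 0],
    [-28, 0, 5, 0, 0]
  ]
}}

```text
time_s: 18.38
tool_pos: [0.4675, 0.1357, 0.3311]
orientation: [0.708, -0.01, -0.706, -0.01]
wrist_force: [-0.8, -0.9, -0.1]
opening: -0.0002
```

```bash
python3 - <<'E'
from go import *
from h import *
from plant import cams
go(.5942,-.0826,.11,90-1.5)
for n in("scene","top"):
    c=cams.camera(n); np.savez(n+"8.npz",**c)
    p=c["pixels"]; a=p[80:280,160:350] if n=="scene" else p[150:270,180:330]
    cv2.imwrite(f"pics/{n}8.png",cv2.resize(a,None,fx=3 if n=="scene" else 5,fy=3 if n=="scene" else 5,interpolation=cv2.INTER_CUBIC))
E
```

```text
t 18.38 pos [0.4675 0.1357 0.3311] F [-0.85 -0.89 -0.11] op -0.0002 q7 -2.04
shift [ 22.14  21.48 -13.2 ] jaw cur -91.57 axes [[0.003, -0.027, -1.0], [0.0, -1.0, 0.027], [-1.0, -0.0, -0.003]]
twist -0.07
```

View pics/scene8.png

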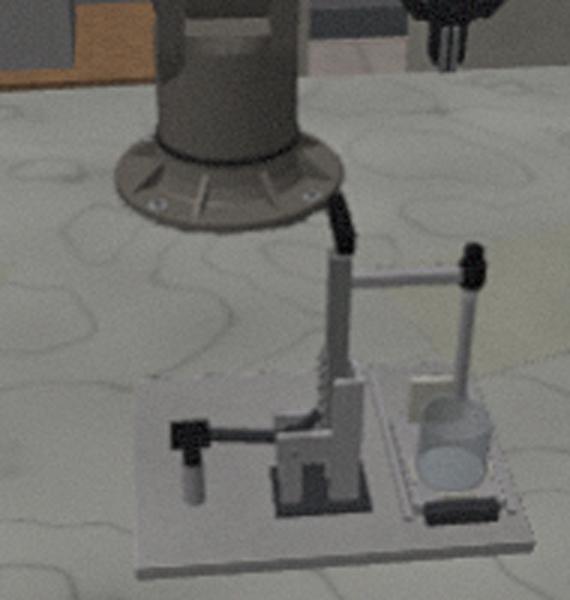

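View pics/top8.png

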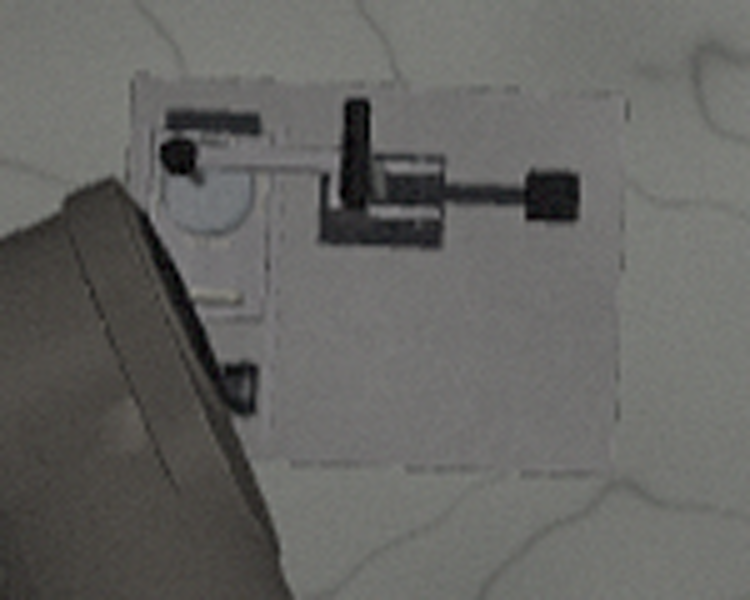

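```bash
python3 - <<'E'
from h import *
import fit
p=[.5972,.0334,-.0262,.085]
c=load("top8.npz");s=load("scene8.npz")
for nm,P in dict(plate=(-.153+.085,.1,.075),rim=(0,.1,.087),cap=(0,.1,.188+.059),knob=(0,0,.222+.059)).items():
    w=fit.world(p,[P]); a=proj(c,w)[0]; b=proj(s,w)[0]
    print(nm,((a-[180,150]+.5)*5-.5).round(0),((b-[160,80]+.5)*3-.5).round(0))
W=cloud(c); print(W[209,[219,221,223,225]].round(4))
E
```

```text
plate [199. 294.] [438. 379.]
rim [202. 183.] [456. 418.]
cap [176. 152.] [474. 248.]
knob [356. 152.] [341. 214.]
[[0.5305 0.1366 0.0708]
 [0.5304 0.1302 0.0734]
 [0.5303 0.1237 0.0768]
 [0.5305 0.1177 0.0739]]
```

>>> {"method": "servo_tool", "body": {
  "steps": [
    [0, 3.3, -2, 0, 0],
    [0, 6.6, -4, 0, 0],
    [0, 9.9, -6, 0, 0],
    [0, 13.2, -8, 0, 0],
    [0, 16.5, -10, 0, 0],
    [0, 19.5, -12, 0, 0],
    [0, 21.5, -13.2, 0, 0],
    [0, 21.5, -13.2, 0, 0],
    [3.5, 21.5, -13.2, 0, 0],
    [7, 21.5, -13.2, 0, 0],
    [10.5, 21.5, -13.2, 0, 0],
    [14, 21.5, -13.2, 0, 0],
    [17, 21.5, -13.2, 0, 0],
    [20, 21.5, -13.2, 0, 0],
    [22, 21.5, -13.2, 0, 0],
    [22, 21.5, -13.2, 0, 0],
    [22, 21.5, -13.2, 0, 0]
  ]
}}

```text
time_s: 19.9
tool_pos: [0.5919, -0.0822, 0.1086]
orientation: [-0.706, 0.009, 0.708, 0.009]
wrist_force: [0.7, -0.1, 1.0]
opening: 0.0001
```

```bash
python3 - <<'E'
from go import *
from h import *
from plant import cams
go(.5942,-.0826,.088,90-1.5)
for n in("scene","top"):
    c=cams.camera(n); np.savez(n+"9.npz",**c)
    p=c["pixels"]; a=p[80:280,160:350] if n=="scene" else p[150:270,180:330]
    cv2.imwrite(f"pics/{n}9.png",cv2.resize(a,None,fx=3 if n=="scene" else 5,fy=3 if n=="scene" else 5,interpolation=cv2.INTER_CUBIC))
E
```

```text
t 19.9 pos [ 0.5919 -0.0822  0.1086] F [ 0.68 -0.07  1.05] op 0.0001 q7 -1.71
shift [ 2.06  0.04 -0.24] jaw cur -91.5 axes [[-0.003, -0.026, -1.0], [0.001, -1.0, 0.026], [-1.0, -0.001, 0.003]]
twist -0.0
```

View pics/scene9.png

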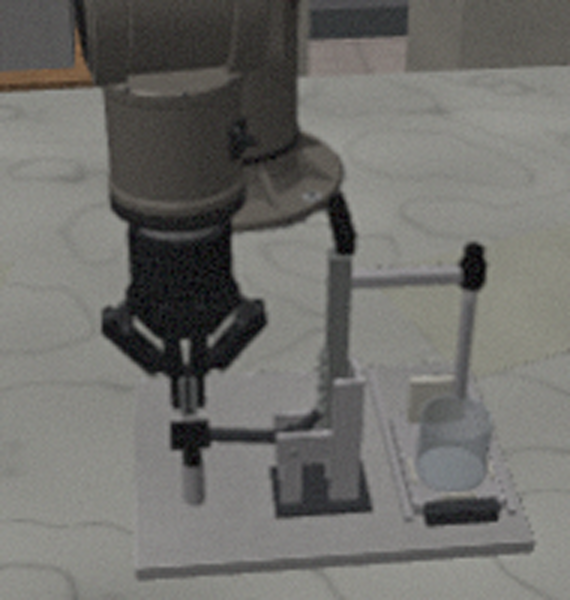

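>>> {"method": "servo_tool", "body": {
  "steps": [
    [0.5, 0, -0.2, 0, 0],
    [1.0, 0, -0.2, 0, 0],
    [1.5, 0, -0.2, 0, 0],
    [1.8, 0, -0.2, 0, 0],
    [2.1, 0, -0.2, 0, 0],
    [2.4, 0, -0.2, 0, 0],
    [2.7, 0, -0.2, 0, 0],
    [2.7, 0, -0.2, 0, 0]
  ]
}}

```text
time_s: 20.67
tool_pos: [0.5949, -0.0831, 0.0826]
orientation: [-0.707, 0.01, 0.707, 0.009]
wrist_force: [-0.8, -1.9, 2.3]
opening: -0.0001
```

>>> {"method": "servo_tool", "body": {
  "steps": [
    [0.15, 0, 0, 0, 0],
    [0.3, 0, 0, 0, 0],
    [0.45, 0, 0, 0, 0],
    [0.6, 0, 0, 0, 0],
    [0.6, 0, 0, 0, 0]
  ]
}}

```text
time_s: 21.08
tool_pos: [0.595, -0.0826, 0.0767]
orientation: [-0.707, 0.009, 0.707, 0.01]
wrist_force: [-0.6, -1.6, 0.8]
opening: -0.0001
```

>>> {"method": "servo_tool", "body": {
  "steps": [
    [0.1, 0, 0, 0, 0],
    [0.2, 0, 0, 0, 0],
    [0.3, 0, 0, 0, 0],
    [0.3, 0, 0, 0, 0]
  ]
}}

```text
time_s: 21.42
tool_pos: [0.595, -0.0825, 0.0738]
orientation: [-0.707, 0.009, 0.707, 0.009]
wrist_force: [0.9, -1.7, 2.5]
opening: 0.0
```

>>> {"method": "servo_tool", "body": {
  "steps": [
    [0.05, 0, 0, 0, 0],
    [0.1, 0, 0, 0, 0],
    [0.1, 0, 0, 0, 0]
  ]
}}

```text
time_s: 21.67
tool_pos: [0.595, -0.0825, 0.0729]
orientation: [0.707, -0.009, -0.707, -0.009]
wrist_force: [-0.1, -1.1, 3.0]
opening: 0.0002
```

>>> {"method": "servo_tool", "body": {
  "steps": [
    [0.05, 0, 0, 0, 0],
    [0.1, 0, 0, 0, 0],
    [0.1, 0, 0, 0, 0]
  ]
}}

```text
time_s: 21.92
tool_pos: [0.5952, -0.0825, 0.0722]
orientation: [0.707, -0.009, -0.707, -0.009]
wrist_force: [-1.0, 0.1, 7.7]
opening: -0.0
```

>>> {"method": "servo_tool", "body": {
  "steps": [
    [0, 0, 0, 0, 0],
    [0, 0, 0, 0, 0],
    [0, 0, 0, 0, 0],
    [0, 0, 0, 0, 0]
  ]
}}

```text
time_s: 22.25
tool_pos: [0.5951, -0.0826, 0.0722]
orientation: [0.707, -0.009, -0.707, -0.009]
wrist_force: [-0.8, 0.1, 7.1]
opening: 0.0001
```

```bash
python3 - <<'E'
from go import *
from h import *
from plant import cams
go(.5942,-.0826,.088,90-1.5)
n="scene"
c=cams.camera(n)
cv2.imwrite(f"pics/scene10.png",cv2.resize(c["pixels"][80:280,160:350],None,fx=3,fy=3,interpolation=cv2.INTER_CUBIC))
E
```

```text
t 22.25 pos [ 0.5951 -0.0826  0.0722] F [-0.83  0.14  7.1 ] op 0.0001 q7 -1.72
shift [-1.58  0.01  0.09] jaw cur -91.53 axes [[0.0, -0.027, -1.0], [0.0, -1.0, 0.027], [-1.0, -0.0, -0.0]]
twist -0.03
```

View pics/scene10.png

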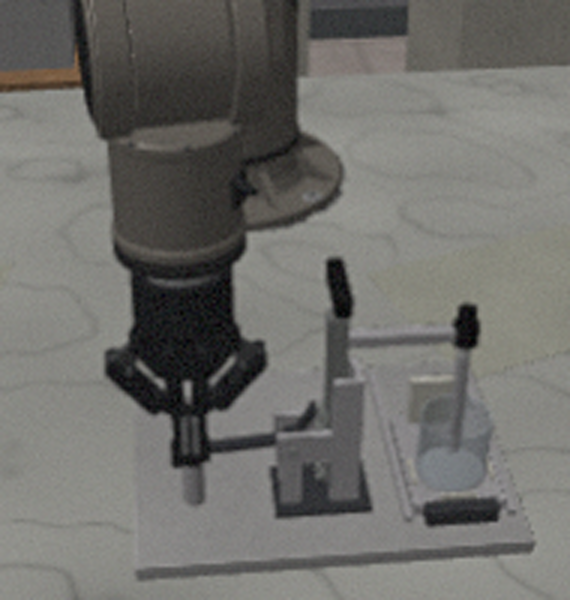

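>>> {"method": "servo_tool", "body": {
  "steps": [
    [0, 0, 0, 0, 0],
    [0, 0, 0, 0, 0],
    [0, 0, 0, 0, 0],
    [0, 0, 0, 0, 0],
    [0, 0, 0, 0, 0],
    [0, 0, 0, 0, 0],
    [0, 0, 0, 0, 0],
    [0, 0, 0, 0, 0],
    [0, 0, 0, 0, 0],
    [0, 0, 0, 0, 0],
    [0, 0, 0, 0, 0],
    [0, 0, 0, 0, 0],
    [0, 0, 0, 0, 0],
    [0, 0, 0, 0, 0],
    [0, 0, 0, 0, 0],
    [0, 0, 0, 0, 0],
    [0, 0, 0, 0, 0],
    [0, 0, 0, 0, 0]
  ]
}}

```text
time_s: 23.8
tool_pos: [0.5951, -0.0825, 0.0722]
orientation: [0.707, -0.009, -0.707, -0.009]
wrist_force: [-0.7, -0.2, 7.4]
opening: 0.0002
```

```bash
python3 - <<'E'
from go import *
from h import *
from plant import cams
import fit
go(.5942,-.0826,.088,90-1.5)
c=cams.camera("scene")
cv2.imwrite(f"pics/scene11.png",cv2.resize(c["pixels"][80:280,160:350],None,fx=3,fy=3,interpolation=cv2.INTER_CUBIC))
s=load("scene0.npz")
cv2.imwrite(f"pics/scene0d.png",cv2.resize(s["pixels"][80:280,160:350],None,fx=3,fy=3,interpolation=cv2.INTER_CUBIC))
a=c["pixels"][155:190,262:325].astype(int);b=s["pixels"][155:190,262:325].astype(int);print(abs(a-b).mean())
E
```

```text
t 23.8 pos [ 0.5951 -0.0825  0.0722] F [-0.68 -0.16  7.38] op 0.0002 q7 -1.72
shift [-1.58  0.01  0.09] jaw cur -91.53 axes [[0.0, -0.027, -1.0], [0.0, -1.0, 0.027], [-1.0, -0.0, -0.0]]
twist -0.03
4.95827664399093
```

View pics/scene11.png

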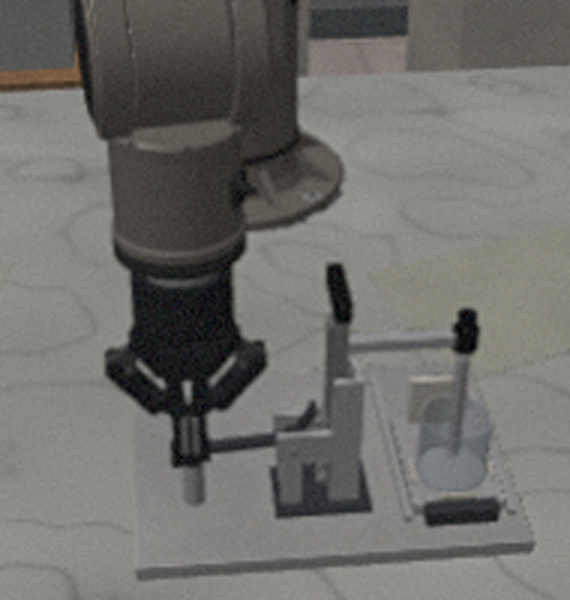

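View pics/scene0d.png

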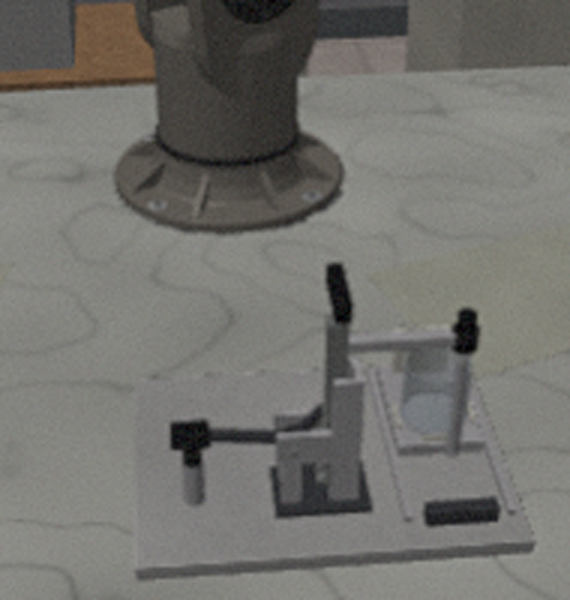

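Handle and cap are at exactly the initial (rail-down) pixels: cap (466,331), handle top (335,268). Release the tab and back off.

>>> {"method": "servo_tool", "body": {
  "steps": [
    [-0.3, 0, 0, 0, 0],
    [-0.6, 0, 0, 0, 0],
    [-1.0, 0, 0, 0, 0],
    [-1.5, 0, 0, 0, 0],
    [-2.2, 0, 0, 0, 0],
    [-4, 0, 0, 0, 0],
    [-7, 0, 0, 0, 0],
    [-10, 0, 0, 0, 0],
    [-14, 0, 0, 0, 0],
    [-18, 0, 0, 0, 0],
    [-18, 0, 0, 0, 0],
    [-18, 0, 0, 0, 0]
  ]
}}

```text
time_s: 24.85
tool_pos: [0.5959, -0.0827, 0.255]
orientation: [0.709, -0.01, -0.705, -0.009]
wrist_force: [0.4, -0.1, -1.3]
opening: -0.0
```

```bash
python3 - <<'E'
from go import *
from h import *
from plant import cams
go(.5942,-.0826,.088)
c=cams.camera("scene")
cv2.imwrite(f"pics/scene12.png",cv2.resize(c["pixels"][80:280,160:350],None,fx=3,fy=3,interpolation=cv2.INTER_CUBIC))
E
```

```text
t 24.85 pos [ 0.5959 -0.0827  0.255 ] F [ 0.35 -0.06 -1.25] op -0.0 q7 -1.65
shift [16.7  -0.02  0.25] jaw cur -91.54 axes [[0.005, -0.027, -1.0], [-0.001, -1.0, 0.027], [-1.0, 0.0, -0.005]]
```

View pics/scene12.png

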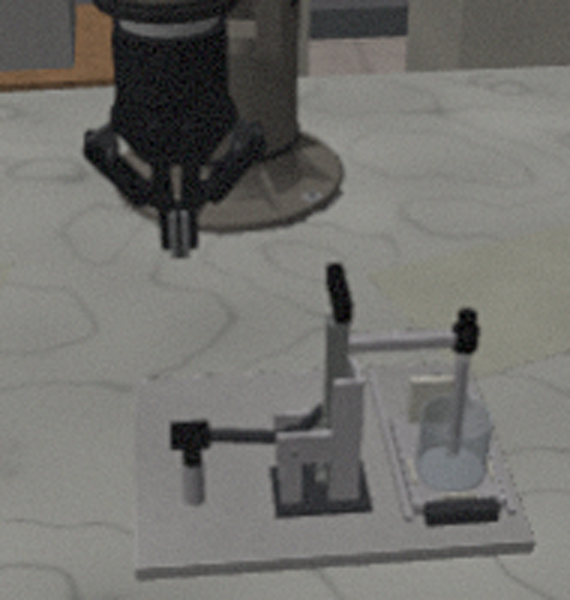

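Tab back at (189,435), as at the start; the probe is down in the beaker and the carriage is home. Handing in.

```bash
python3 -c "
from plant import env
print(env.job_done())"
```

```text
the job is handed in; nothing more can be done
None
```

All three steps went through in order, and I handed the job in at about 25 s of the 72 s allowed; no verdict was reported.

- **Rail up:** I raised the rail until it stalled at about 68 mm. The downward force there rose from about 8.5 N to about 20 N, so the end stop carried roughly 11 N. I then lowered it onto the 59 mm notch and let go, and the pictures showed it hanging there.
- **Carriage home:** I pushed it until it stalled, with about 8 N total force on the tool against about 3–4 N while sliding. The depth image put the plate 1 to 2 mm short of my computed home position. That is about the calibration error, and the felt stop agreed with it.
- **Probe down:** I pressed the tab onto its buffer at about 7.5 N total and held it about 2 s, until the probe was fully down. I then released it and retracted.

In the last picture the handle, probe cap and tab are back at their starting pixels. The beaker is against its stop with the probe inside it, and the tool is clear of everything. I did not measure the bystanders again at the end, but the arm never went near them at a height where it could touch them.

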